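# Put four lock cylinders back into the length-graded stock trays

### The arm

A 6-joint arm with a two-finger parallel gripper is mounted at the origin on a cart in front of the work surface, level with it; the furniture and walls round the work are solid. World frame = base frame: x ahead of the robot, y to its left, z up, the work surface at z = 0. Lengths are in mm, angles in rad, forces in N, time in s.
With the tool pointing down it reaches from about 400 to 925 mm from the base axis. Payload 12.5 kg.
Tool frame: the origin (TCP) lies on the centre line of the jaws, within the pads' length; the fingertips stand 14 mm ahead of it and the grasp point (between the pads) lies 5 mm behind it; z points along the fingers, x is the direction in which the jaws open and shut, and the axes are right-handed (so a half turn about z gives the same grasp; the last joint's range is limited). The gripper opens to 95 mm and grips with 3 to 60 N. Pads are 20 mm wide; open, the fingers measure 119 mm over their backs; the gripper's body (75 mm by 180 mm) begins 59 mm behind the grasp point.
Start: joints at [1.229, 0.491, 1.559, -0, 1.092, -0.106], TCP at [145.994, 607.726, 228.661] pointing down, gripper open.
Joint ranges: [-3.1, 3.1], [-0.84, 2.19], [0.05, 2.79], [-1.13, 4.28], [0.06, 2.93], [-2.69, 2.69]. Speed limits (rad/s): [2.22, 2.22, 2.79, 3.14, 3.14, 3.14].

### API

Orientations are given as [roll, pitch, yaw] about the fixed x, y, z axes, in that order (R = Rz(yaw) Ry(pitch) Rx(roll)).
In Python, from cell import state, read_camera, job_done gives the robot as it stands.
- The arm moves only by the shell command python3 -m handwheel 'ROWS'. ROWS is JSON, a list of rows, each an object of numbers: "hand": the finger opening in m, from 0 to 0.0951; "x", "y", "z": the shift along the world's x, y, z in m; "spin": the turn about the world's z in units of 5 degrees (1.0 is 5 degrees). In form: [{"hand": .., "x": .., "y": .., "z": .., "spin": ..}, ...]. A call has 1 to 20 rows; each row is the pose to reach, as a shift and turn from the pose commanded when the call began; what a row does not reach only later rows make up. A row lasts 1/12 s, in which the tool goes at most 41.7 mm and 7.16 degrees, less where a joint would pass 70% of its speed; a pose out of reach is approached as far as the arm can. A call with a gripper value outside its range is refused whole. The fingers move at their own pace and stop on an object; the grip force is fixed at half the most. Time passes only in rows, so rows that repeat a pose let the fingers close. It gives the time, the measured TCP pose, the force and the opening at its end, in the units of the state.
- state(): the state, without advancing time (a new reading comes with each control period).
- read_camera(name): name is "side" or "top" or "wrist"; returns a dict with "img" (480x640x3 uint8, red, green, blue), "fx", "fy", "cx", "cy" (pixels), "T" (4x4, takes a point from camera to world coordinates). Camera axes: x right, y down, z forward; pixel columns grow to the right and rows downward; lengths in mm; the calibration is good to about 2 mm. A picture is of the moment at which its call begins. There is no depth.
- job_done(): hands the job in, once; it reports no verdict.
The state is a dict: "t": time; "joints": joint angles; "qvel": joint speeds; "tau": joint torques, N m; "eef_pos": TCP position; "tcp_rot": TCP orientation; "ft_force": force on the tool from outside, world axes, zero at the start; "moment": the same for the moment, N m; "opening": opening from 0.0 (shut) to 1.0 (fully open).
Only numpy, scipy, OpenCV 4.12 (cv2) and the standard library are available. Lean on these libraries where they do the work, as an engineer would, in place of code of your own. Each camera call takes 0.05 s, during which the arm holds its last target. There are 200 camera calls.

### The job

Four door-lock cylinders of different lengths stand mixed on the desk to the right of the key milling machine; four steel stock trays, graded by length, lie on the grey mat to its left. Stand each cylinder in the tray made for its length (shortest cylinder in the shortest tray, and so on up to the longest), lengthwise, on the tray floor and upright on its foot as it stands now. Leave the oil bottle and the padlock where they are, and let go of everything.

Things in the scene. Friction and masses are not known exactly. Their poses are not given: they have to be found in the camera images.
- cyl_half: Half lock cylinder, shortest of the four, 42 mm long. Metal; a round barrel 17 mm thick across x, from 16 to 33 mm above the narrow flat foot it stands on. Origin: centre of its underside, mid-length; y along its length, z up. Grasp across x at mid-length by the barrel. A cam at its +y end sticks up to 42 mm.
- cyl_double: Double lock cylinder, keyway at both ends, 62 mm long. Metal; a round barrel 17 mm thick across x, from 16 to 33 mm above the narrow flat foot it stands on. Origin: centre of its underside, mid-length; y along its length, z up. Grasp across x at mid-length by the barrel. A cam at mid-length sticks up to 43 mm; there the barrel is interrupted for 11 mm.
- cyl_turn: Lock cylinder with a round knob (22 mm dia, 15 mm long) at its +y end, 82 mm long over all. Metal; a round barrel 17 mm thick across x, from 16 to 33 mm above the narrow flat foot it stands on. Origin: centre of its underside, mid-length; y along its length, z up. Grasp across x at mid-length by the barrel. A cam at y -15 to -5 mm sticks up to 42 mm; there the barrel is interrupted.
- cyl_long: Long double lock cylinder, keyway at both ends, longest of the four, 102 mm. Metal; a round barrel 17 mm thick across x, from 16 to 33 mm above the narrow flat foot it stands on. Origin: centre of its underside, mid-length; y along its length, z up. Grasp across x at mid-length by the barrel. A cam at mid-length sticks up to 42 mm; there the barrel is interrupted for 10 mm.
- tray_59: Open steel tray with dark liner, fixed on the grey mat, for the half cylinder: inside 59 mm long (its y), 40 mm wide (its x); walls 2.5 mm thick, 12 mm high over all; floor 2.5 mm thick. Origin: centre of its underside, 2 mm above the desk; blank label at the -y end. Between the trays and the cylinders stands a key mill, y -0.13 to 0.12.
- tray_79: Open steel tray with dark liner, fixed on the grey mat, for the double cylinder: inside 79 mm long (its y), 40 mm wide (its x); walls 2.5 mm thick, 12 mm high over all; floor 2.5 mm thick. Origin: centre of its underside, 2 mm above the desk; blank label at the -y end. The mill between trays and cylinders: 0.10 m high in front (x 0.32 to 0.50), 0.38 m behind (x 0.50 to 0.73).
- tray_99: Open steel tray with dark liner, fixed on the grey mat, for the thumb-turn cylinder: inside 99 mm long (its y), 40 mm wide (its x); walls 2.5 mm thick, 12 mm high over all; floor 2.5 mm thick. Origin: centre of its underside, 2 mm above the desk; blank label at the -y end. The mill's left lever: to 0.28 m high, x 0.47 to 0.52, y up to 0.16.
- tray_119: Open steel tray with dark liner, fixed on the grey mat, for the long cylinder: inside 119 mm long (its y), 40 mm wide (its x); walls 2.5 mm thick, 12 mm high over all; floor 2.5 mm thick. Origin: centre of its underside, 2 mm above the desk; blank label at the -y end. The mill's right lever: to 0.38 m high, x 0.54 to 0.62, y down to -0.22.
- oil_bottle: Bystander: white and yellow oil bottle with a red nozzle, 43 mm in diameter, 130 mm high, standing upright. Origin: centre of its underside. Leave it alone.
- padlock: Bystander: brass padlock lying flat, 60 x 40 x 14 mm. Origin on its underside, z up. Leave it alone.

How it is judged:
By the outcome, as a careful person would: the job done as asked, in the order asked, and still so for the second after the job is handed in, with the robot touching nothing.
It also fails if it takes over 138 s, if anything falls off the work surface, if the arm or the gripper's body presses on something with over 40 N, if the wrist force passes 120 N, or if a joint passes its speed limit or range.

## Working session

There is one attempt and no reset: what is moved stays moved. The work goes in short steps, Python scripts to look and compute and a shell command to move; the robot and the scene stay as the last step left them, time stands still between calls to the robot, and variables do not carry over. Pictures are saved under pics/ and viewed, about 12 in all and at most 16, crops included, and the job is handed in when it is done.

```bash
mkdir -p pics; ls; cat > h.py <<'E'
import numpy as np,cv2
from cell import state,read_camera
def snap(n,f):
    c=read_camera(n); cv2.imwrite(f'pics/{f}.png',c['img'][:,:,::-1]); np.save(f'pics/{f}.npy',{k:c[k] for k in('fx','fy','cx','cy','T')},allow_pickle=True); return c
def cam(f): return np.load(f'pics/{f}.npy',allow_pickle=True).item()
def w(c,u,v,z):
    T=np.array(c['T']);d=T[:3,:3]@np.array([(u-c['cx'])/c['fx'],(v-c['cy'])/c['fy'],1]);o=T[:3,3];return (o+d*(z-o[2])/d[2]).round(1)
def px(c,p):
    T=np.array(c['T']);q=T[:3,:3].T@(np.array(p)-T[:3,3]);return (c['fx']*q[0]/q[2]+c['cx'],c['fy']*q[1]/q[2]+c['cy'])
E
python3 - <<'E'
from h import *
for n in('top','side'):
    c=snap(n,n+'0'); print(n,c['fx'],np.array(c['T']).round(2).tolist())
print(state())
E
```

```text
pics
top 619.184250697152 [[-0.02, -0.99, 0.13, 331.1], [-1.0, 0.02, 0.0, 15.43], [-0.0, -0.13, -0.99, 1572.5], [0.0, 0.0, 0.0, 1.0]]
side 460.7311924940223 [[0.98, -0.13, 0.17, 295.44], [-0.22, -0.53, 0.82, -1027.68], [-0.02, -0.84, -0.55, 738.65], [0.0, 0.0, 0.0, 1.0]]
{'t': 0.1, 'joints': array([ 1.22938342e+00,  4.91499172e-01,  1.55939912e+00, -8.34181959e-07,
        1.09170712e+00, -1.05568275e-01]), 'qvel': array([ 0.00068116, -0.00051963, -0.00245673,  0.00152584,  0.00040557,
        0.00117134]), 'tau': array([ 3.35961697e-03, -6.13622832e+01, -2.58605218e+01,  6.94644498e-02,
        4.69884847e-02, -5.00732017e-05]), 'eef_pos': array([145.92900927, 607.51121627, 228.11659257]), 'tcp_rot': array([-3.14148667e+00,  1.00719996e-03,  1.33495213e+00]), 'ft_force': array([-0.3237014 , -0.11397478, -0.36706129]), 'moment': array([-0.01320978,  0.00588054,  0.03569098]), 'opening': 1.0012038231648335}
```

View pics/top0.png

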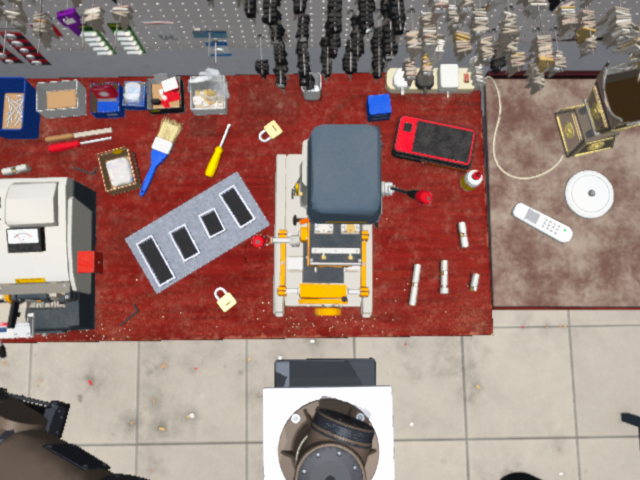

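View pics/side0.png

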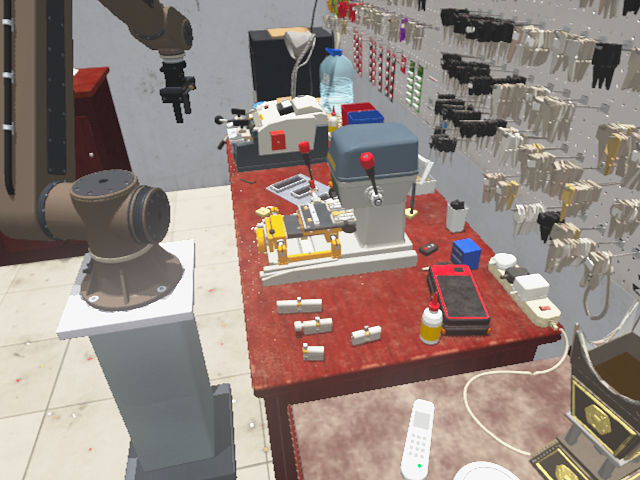

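The top view shows the cylinders at about (414,285) long, (444,277) knob, (474,282) half and (463,235) double. The trays run from (154,260) to (237,206), the bottle is at (472,180) and the padlock at (225,299). Next I'll view enlarged crops of the cylinders and trays.

```bash
python3 - <<'E'
from h import *
im=cv2.imread('pics/top0.png')
a=cv2.resize(im[215:310,400:490],None,fx=6,fy=6,interpolation=cv2.INTER_CUBIC)[:570,:540]
cv2.imwrite('pics/a.png',a)
b=cv2.resize(im[170:300,120:275],None,fx=4.5,fy=4.5,interpolation=cv2.INTER_CUBIC)
cv2.imwrite('pics/b.png',b)
E
```

```text
(no output)
```

View pics/a.png

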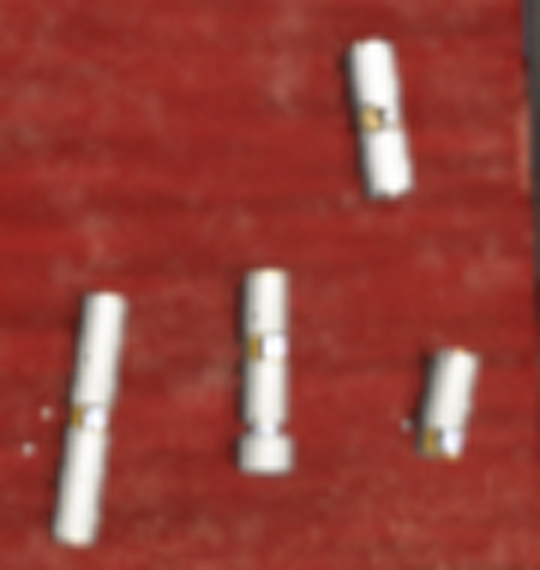

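View pics/b.png

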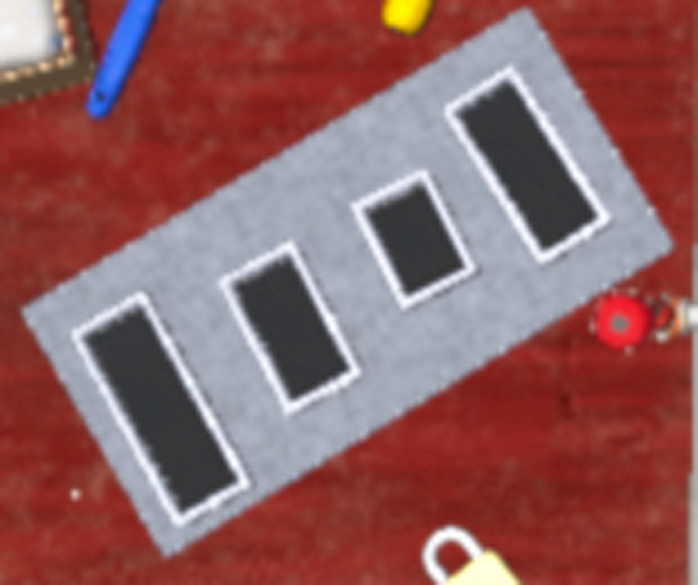

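The crops are clear and identify every piece, with the half cylinder's cam at its near end and the knob cylinder's knob at its near end. From near-left to far-right the trays are 119, 79, 59 and 99 by size. Next I'll fit poses to them.

```bash
python3 - <<'E'
from h import *
c=cam('top0'); im=cv2.imread('pics/top0.png'); hsv=cv2.cvtColor(im,cv2.COLOR_BGR2HSV)
def fit(mask,roi,z,amin):
    x0,y0,x1,y1=roi; n,l,s,ce=cv2.connectedComponentsWithStats(mask[y0:y1,x0:x1].astype(np.uint8))
    for i in range(1,n):
        if s[i,4]<amin: continue
        v,u=np.nonzero(l==i); P=np.array([w(c,a+x0,b+y0,z)[:2] for a,b in zip(u,v)],np.float32)
        (cx,cy),(a,b),t=cv2.minAreaRect(P)
        if a<b: a,b,t=b,a,t+90
        t=(t+90)%180-90
        print('centre',round(cx,1),round(cy,1),'size',round(a,1),round(b,1),'long axis deg',round(t,1),'mean',P.mean(0).round(1))
print('cyl');fit((hsv[...,1]<110)&(hsv[...,2]>110),(400,215,486,310),24.5,30)
print('tray');fit((hsv[...,2]<90)&(hsv[...,1]<80),(120,170,262,300),5,150)
print('bottle base',w(c,472,184,0),'padlock',w(c,225,299,7))
E
```

```text
cyl
centre 524.3 -349.7 size 67.0 19.0 long axis deg 5.3 mean [ 523.9 -349.7]
centre 418.5 -296.9 size 82.8 19.9 long axis deg -2.8 mean [ 416.7 -296.7]
centre 400.0 -222.9 size 104.8 18.8 long axis deg -9.8 mean [ 399.7 -223. ]
centre 404.7 -372.4 size 43.2 17.9 long axis deg -12.1 mean [ 405.7 -373. ]
tray
centre 607.8 223.7 size 91.6 33.3 long axis deg 32.4 mean [607.8 223.4]
centre 566.2 287.6 size 50.3 33.1 long axis deg 26.4 mean [566.  287.2]
centre 516.6 357.3 size 71.6 33.4 long axis deg 28.0 mean [516.5 357.1]
centre 471.8 430.3 size 111.6 33.6 long axis deg 29.6 mean [472.3 430.2]
bottle base [ 657.4 -384.3    0. ] padlock [371.8 252.5   7. ]
```

```bash
python3 -m handwheel '[{"z":0.042,"spin":-1.4},{"z":0.083,"spin":-2.8},{"z":0.125,"spin":-4.2},{"x":0.274,"y":-0.41,"z":0.125,"spin":-18},{"x":0.274,"y":-0.41,"z":0.125,"spin":-18},{"x":0.274,"y":-0.41,"z":0.125,"spin":-18},{"x":0.274,"y":-0.41,"z":0.125,"spin":-18},{"x":0.274,"y":-0.41,"z":0.125,"spin":-18},{"x":0.274,"y":-0.41,"z":0.125,"spin":-18},{"x":0.274,"y":-0.41,"z":0.125,"spin":-18},{"x":0.274,"y":-0.41,"z":0.125,"spin":-18},{"x":0.274,"y":-0.41,"z":0.125,"spin":-18},{"x":0.274,"y":-0.41,"z":0.125,"spin":-18},{"x":0.274,"y":-0.41,"z":0.125,"spin":-18},{"x":0.274,"y":-0.41,"z":0.125,"spin":-18},{"x":0.274,"y":-0.41,"z":0.125,"spin":-18},{"x":0.274,"y":-0.41,"z":0.125,"spin":-18}]'
```

```text
invalid input
```

```bash
python3 -m handwheel '[{"hand":0.095,"x":0,"y":0,"z":0.042,"spin":-1.4},{"hand":0.095,"x":0,"y":0,"z":0.083,"spin":-2.8},{"hand":0.095,"x":0,"y":0,"z":0.125,"spin":-4.2},{"hand":0.095,"x":0.274,"y":-0.41,"z":0.125,"spin":-18},{"hand":0.095,"x":0.274,"y":-0.41,"z":0.125,"spin":-18},{"hand":0.095,"x":0.274,"y":-0.41,"z":0.125,"spin":-18},{"hand":0.095,"x":0.274,"y":-0.41,"z":0.125,"spin":-18},{"hand":0.095,"x":0.274,"y":-0.41,"z":0.125,"spin":-18},{"hand":0.095,"x":0.274,"y":-0.41,"z":0.125,"spin":-18},{"hand":0.095,"x":0.274,"y":-0.41,"z":0.125,"spin":-18},{"hand":0.095,"x":0.274,"y":-0.41,"z":0.125,"spin":-18},{"hand":0.095,"x":0.274,"y":-0.41,"z":0.125,"spin":-18},{"hand":0.095,"x":0.274,"y":-0.41,"z":0.125,"spin":-18},{"hand":0.095,"x":0.274,"y":-0.41,"z":0.125,"spin":-18},{"hand":0.095,"x":0.274,"y":-0.41,"z":0.125,"spin":-18},{"hand":0.095,"x":0.274,"y":-0.41,"z":0.125,"spin":-18},{"hand":0.095,"x":0.274,"y":-0.41,"z":0.125,"spin":-18}]'
```

```text
t: 1.52
eef_pos: [420.6, 196.4, 353.3]
tcp_rot: [3.141, 0.001, -0.239]
ft_force: [-0.0, 0.5, 1.0]
opening: 1.001
```

```bash
python3 -m handwheel '[{"hand":0.055,"x":-0.014,"y":-0.571,"z":0,"spin":-17.7},{"hand":0.055,"x":-0.014,"y":-0.571,"z":0,"spin":-17.7},{"hand":0.055,"x":-0.014,"y":-0.571,"z":0,"spin":-17.7},{"hand":0.055,"x":-0.014,"y":-0.571,"z":0,"spin":-17.7},{"hand":0.055,"x":-0.014,"y":-0.571,"z":0,"spin":-17.7},{"hand":0.055,"x":-0.014,"y":-0.571,"z":0,"spin":-17.7},{"hand":0.055,"x":-0.014,"y":-0.571,"z":0,"spin":-17.7},{"hand":0.055,"x":-0.014,"y":-0.571,"z":0,"spin":-17.7},{"hand":0.055,"x":-0.014,"y":-0.571,"z":0,"spin":-17.7},{"hand":0.055,"x":-0.014,"y":-0.571,"z":0,"spin":-17.7},{"hand":0.055,"x":-0.014,"y":-0.571,"z":0,"spin":-17.7},{"hand":0.055,"x":-0.014,"y":-0.571,"z":0,"spin":-17.7},{"hand":0.055,"x":-0.014,"y":-0.571,"z":0,"spin":-17.7},{"hand":0.055,"x":-0.014,"y":-0.571,"z":0,"spin":-17.7},{"hand":0.055,"x":-0.014,"y":-0.571,"z":0,"spin":-17.7},{"hand":0.055,"x":-0.014,"y":-0.571,"z":0,"spin":-17.7},{"hand":0.055,"x":-0.014,"y":-0.571,"z":0,"spin":-17.7}]'
python3 - <<'E'
from h import *
c=snap('wrist','w1'); print(state()['eef_pos'],state()['joints'].round(2),np.array(c['T']).round(2).tolist(),c['fx'])
E
```

```text
t: 2.93
eef_pos: [406.5, -371.9, 353.4]
tcp_rot: [3.141, 0.001, -1.779]
ft_force: [-0.1, 1.1, -0.3]
opening: 0.577
[ 406.56036989 -371.65101244  353.73243691] [-0.86  0.28  1.56  0.    1.31  0.92] [[-0.21, -0.95, -0.25, 477.37], [-0.98, 0.2, 0.05, -387.12], [-0.0, 0.26, -0.97, 509.66], [0.0, 0.0, 0.0, 1.0]] 415.05140489412406
```

View pics/w1.png

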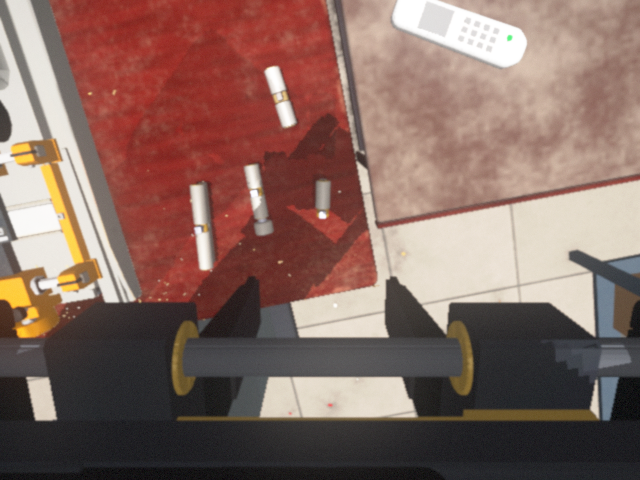

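The wrist view shows the half cylinder at (323,198), the knob cylinder at (258,200), the long one at (203,225) and the double at (281,97). The mill's yellow parts reach column 100 and its base edge column 140. I'll use this as the second measurement.

```bash
python3 - <<'E'
from h import *
c=cam('w1')
for n,a,b in(('half',(323,180),(322,217)),('turn',(252,165),(264,234)),('long',(200,182),(206,269)),('double',(273,68),(289,126))):
    p,q=w(c,*a,25),w(c,*b,25); d=p-q; print(n,(p+q)/2,np.hypot(*d[:2]).round(1),np.degrees(np.arctan2(d[1],d[0])).round(1))
print('mill yellow',w(c,102,280,100),w(c,102,280,60),'base edge',w(c,110,220,25))
E
```

```text
half [ 401.55 -371.05   25.  ] 43.9 -13.3
turn [ 415.35 -296.5    25.  ] 82.5 -4.3
long [ 397.9  -224.15   25.  ] 106.8 -12.3
double [ 521.3  -349.45   25.  ] 62.9 3.0
mill yellow [ 376.8 -129.6  100. ] [ 366.9 -104.5   60. ] base edge [ 428.6 -117.7   25. ]
```

```bash
python3 -m handwheel '[{"hand":0.055,"x":-0.003,"y":0.001,"z":-0.27,"spin":0},{"hand":0.055,"x":-0.003,"y":0.001,"z":-0.27,"spin":0},{"hand":0.055,"x":-0.003,"y":0.001,"z":-0.27,"spin":0},{"hand":0.055,"x":-0.003,"y":0.001,"z":-0.27,"spin":0},{"hand":0.055,"x":-0.003,"y":0.001,"z":-0.27,"spin":0},{"hand":0.055,"x":-0.003,"y":0.001,"z":-0.27,"spin":0},{"hand":0.055,"x":-0.003,"y":0.001,"z":-0.27,"spin":0},{"hand":0.055,"x":-0.003,"y":0.001,"z":-0.3,"spin":0},{"hand":0.055,"x":-0.003,"y":0.001,"z":-0.3267,"spin":0},{"hand":0.055,"x":-0.003,"y":0.001,"z":-0.3267,"spin":0},{"hand":0.055,"x":-0.003,"y":0.001,"z":-0.3267,"spin":0},{"hand":0,"x":-0.003,"y":0.001,"z":-0.3267,"spin":0},{"hand":0,"x":-0.003,"y":0.001,"z":-0.3267,"spin":0},{"hand":0,"x":-0.003,"y":0.001,"z":-0.3267,"spin":0},{"hand":0,"x":-0.003,"y":0.001,"z":-0.3267,"spin":0},{"hand":0,"x":-0.003,"y":0.001,"z":-0.3267,"spin":0},{"hand":0,"x":-0.003,"y":0.001,"z":-0.3267,"spin":0},{"hand":0,"x":-0.003,"y":0.001,"z":-0.3267,"spin":0}]'
```

```text
t: 4.48
eef_pos: [403.0, -372.4, 27.3]
tcp_rot: [-3.141, -0.0, -1.781]
ft_force: [0.2, 0.6, 4.2]
opening: 0.168
```

```bash
python3 -m handwheel '[{"hand":0,"x":0,"y":0,"z":0.03,"spin":0},{"hand":0,"x":0,"y":0,"z":0.325,"spin":0},{"hand":0,"x":0,"y":0,"z":0.325,"spin":0},{"hand":0,"x":0,"y":0,"z":0.325,"spin":0},{"hand":0,"x":0,"y":0,"z":0.325,"spin":0},{"hand":0,"x":0,"y":0,"z":0.325,"spin":0},{"hand":0,"x":0,"y":0,"z":0.325,"spin":0},{"hand":0,"x":0,"y":0,"z":0.325,"spin":0},{"hand":0,"x":0,"y":0,"z":0.325,"spin":0},{"hand":0,"x":0.017,"y":0.412,"z":0.325,"spin":0},{"hand":0,"x":0.017,"y":0.412,"z":0.325,"spin":0},{"hand":0,"x":0.017,"y":0.412,"z":0.325,"spin":0},{"hand":0,"x":0.017,"y":0.412,"z":0.325,"spin":0},{"hand":0,"x":0.017,"y":0.412,"z":0.325,"spin":0},{"hand":0,"x":0.017,"y":0.412,"z":0.325,"spin":0},{"hand":0,"x":0.017,"y":0.412,"z":0.325,"spin":0},{"hand":0,"x":0.017,"y":0.412,"z":0.325,"spin":0},{"hand":0,"x":0.017,"y":0.412,"z":0.325,"spin":0},{"hand":0,"x":0.017,"y":0.412,"z":0.325,"spin":0},{"hand":0,"x":0.017,"y":0.412,"z":0.325,"spin":0}]'
```

```text
t: 6.15
eef_pos: [419.3, 44.7, 351.6]
tcp_rot: [3.141, 0.001, -1.775]
ft_force: [0.8, -0.3, -1.2]
opening: 0.171
```

```bash
python3 -m handwheel '[{"hand":0,"x":0.146,"y":0.248,"z":0,"spin":7.7},{"hand":0,"x":0.146,"y":0.248,"z":0,"spin":7.7},{"hand":0,"x":0.146,"y":0.248,"z":0,"spin":7.7},{"hand":0,"x":0.146,"y":0.248,"z":0,"spin":7.7},{"hand":0,"x":0.146,"y":0.248,"z":0,"spin":7.7},{"hand":0,"x":0.146,"y":0.248,"z":0,"spin":7.7},{"hand":0,"x":0.146,"y":0.248,"z":0,"spin":7.7},{"hand":0,"x":0.146,"y":0.248,"z":0,"spin":7.7},{"hand":0,"x":0.146,"y":0.248,"z":0,"spin":7.7},{"hand":0,"x":0.146,"y":0.248,"z":0,"spin":7.7}]'
python3 - <<'E'
from h import *
c=snap('wrist','w2'); print(state()['eef_pos'],state()['joints'].round(2))
E
```

```text
t: 6.98
eef_pos: [565.7, 287.2, 351.0]
tcp_rot: [3.14, -0.0, -1.108]
ft_force: [0.1, -0.4, -1.4]
opening: 0.169
[565.65335218 286.77696448 351.65008151] [ 0.37  0.42  1.36 -0.    1.37  1.47]
```

View pics/w2.png

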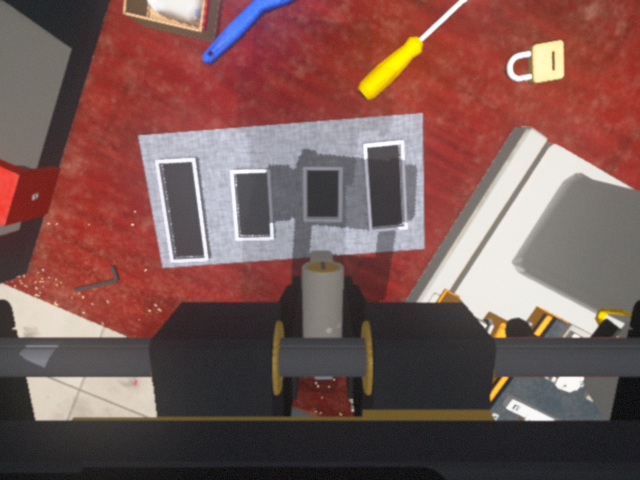

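The wrist picture shows the half cylinder gripped and parallel to tray_59, which is at (323,195). The other trays are tray_79 at (252,205), tray_119 at (182,210) and tray_99 at (386,186).

```bash
python3 - <<'E'
from h import *
c=cam('w2')
for n,P in(('59',[(304,168),(343,167),(343,222),(303,222)]),('79',[(231,172),(269,170),(273,239),(236,241)]),('119',[(156,161),(196,157),(208,260),(171,263)]),('99',[(363,145),(404,141),(407,227),(369,230)])):
    Q=np.array([w(c,*p,14) for p in P]); d=(Q[0]+Q[1]-Q[2]-Q[3])/2; e=Q[1]-Q[0]
    print(n,Q.mean(0).round(1),'len',np.hypot(*d[:2]).round(1),'wid',np.hypot(*e[:2]).round(1),'ang',np.degrees(np.arctan2(d[1],d[0])).round(1))
# held cylinder top end points at axis height
z=351-2.5
print('held ends far/near',w(c,322,258,z),w(c,322,372,z))
E
```

```text
59 [564.1 285.   14. ] len 65.4 wid 45.8 ang 26.1
79 [514.  355.4  14. ] len 84.0 wid 44.9 ang 27.7
119 [470.2 427.5  14. ] len 125.6 wid 47.4 ang 29.0
99 [606.2 223.   14. ] len 102.0 wid 47.4 ang 31.9
held ends far/near [586.5 297.5 348.5] [540.3 274.4 348.5]
```

```bash
python3 -m handwheel '[{"hand":0,"x":0,"y":0,"z":-0.27,"spin":0},{"hand":0,"x":0,"y":0,"z":-0.27,"spin":0},{"hand":0,"x":0,"y":0,"z":-0.27,"spin":0},{"hand":0,"x":0,"y":0,"z":-0.27,"spin":0},{"hand":0,"x":0,"y":0,"z":-0.27,"spin":0},{"hand":0,"x":0,"y":0,"z":-0.27,"spin":0},{"hand":0,"x":0,"y":0,"z":-0.27,"spin":0},{"hand":0,"x":0,"y":0,"z":-0.3,"spin":0},{"hand":0,"x":0,"y":0,"z":-0.312,"spin":0},{"hand":0,"x":0,"y":0,"z":-0.317,"spin":0},{"hand":0,"x":0,"y":0,"z":-0.319,"spin":0},{"hand":0,"x":0,"y":0,"z":-0.32,"spin":0},{"hand":0,"x":0,"y":0,"z":-0.3205,"spin":0},{"hand":0,"x":0,"y":0,"z":-0.3205,"spin":0}]'
```

```text
t: 8.2
eef_pos: [566.5, 287.9, 32.8]
tcp_rot: [-3.14, -0.0, -1.108]
ft_force: [-0.4, 0.0, -1.9]
opening: 0.171
```

```bash
python3 -m handwheel '[{"hand":0,"x":0,"y":0,"z":0,"spin":0},{"hand":0,"x":0,"y":0,"z":0,"spin":0},{"hand":0,"x":0,"y":0,"z":-0.0005,"spin":0},{"hand":0,"x":0,"y":0,"z":-0.0005,"spin":0}]'
```

```text
t: 8.53
eef_pos: [566.2, 287.9, 31.7]
tcp_rot: [-3.141, -0.0, -1.108]
ft_force: [-1.2, 0.0, 5.5]
opening: 0.169
```

```bash
python3 -m handwheel '[{"hand":0.022,"x":0,"y":0,"z":0,"spin":0},{"hand":0.03,"x":0,"y":0,"z":0,"spin":0},{"hand":0.05,"x":0,"y":0,"z":0,"spin":0},{"hand":0.055,"x":0,"y":0,"z":0,"spin":0},{"hand":0.055,"x":0,"y":0,"z":0,"spin":0},{"hand":0.055,"x":0,"y":0,"z":0.03,"spin":0},{"hand":0.055,"x":0,"y":0,"z":0.321,"spin":0},{"hand":0.055,"x":0,"y":0,"z":0.321,"spin":0},{"hand":0.055,"x":0,"y":0,"z":0.321,"spin":0},{"hand":0.055,"x":0,"y":0,"z":0.321,"spin":0},{"hand":0.055,"x":0,"y":0,"z":0.321,"spin":0},{"hand":0.055,"x":0,"y":0,"z":0.321,"spin":0},{"hand":0.055,"x":0,"y":0,"z":0.321,"spin":0},{"hand":0.055,"x":0,"y":0,"z":0.321,"spin":0}]'
python3 - <<'E'
from h import *
c=snap('wrist','w3'); cv2.imwrite('pics/w3c.png',cv2.resize(c['img'][100:300,130:450,::-1],None,fx=2,fy=2))
E
```

```text
t: 9.7
eef_pos: [567.3, 288.3, 360.7]
tcp_rot: [-3.129, -0.001, -1.108]
ft_force: [0.9, 0.2, 0.9]
opening: 0.577
```

View pics/w3c.png

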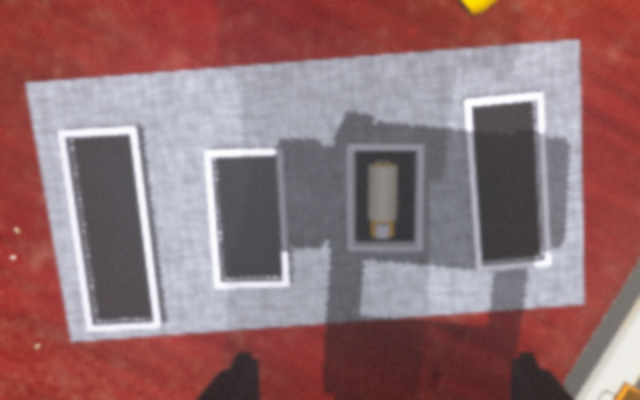

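The half cylinder stands upright inside tray_59, at crop (383,200). Next is the double.

```bash
python3 -m handwheel '[{"hand":0.055,"x":-0.146,"y":-0.248,"z":0,"spin":-4.5},{"hand":0.055,"x":-0.146,"y":-0.248,"z":0,"spin":-4.5},{"hand":0.055,"x":-0.146,"y":-0.248,"z":0,"spin":-4.5},{"hand":0.055,"x":-0.146,"y":-0.248,"z":0,"spin":-4.5},{"hand":0.055,"x":-0.146,"y":-0.248,"z":0,"spin":-4.5},{"hand":0.055,"x":-0.146,"y":-0.248,"z":0,"spin":-4.5},{"hand":0.055,"x":-0.146,"y":-0.248,"z":0,"spin":-4.5},{"hand":0.055,"x":-0.146,"y":-0.618,"z":0,"spin":-4.5},{"hand":0.055,"x":-0.146,"y":-0.618,"z":0,"spin":-4.5},{"hand":0.055,"x":-0.146,"y":-0.618,"z":0,"spin":-4.5},{"hand":0.055,"x":-0.146,"y":-0.618,"z":0,"spin":-4.5},{"hand":0.055,"x":-0.146,"y":-0.618,"z":0,"spin":-4.5},{"hand":0.055,"x":-0.146,"y":-0.618,"z":0,"spin":-4.5},{"hand":0.055,"x":-0.146,"y":-0.618,"z":0,"spin":-4.5},{"hand":0.055,"x":-0.146,"y":-0.618,"z":0,"spin":-4.5},{"hand":0.055,"x":-0.146,"y":-0.618,"z":0,"spin":-4.5},{"hand":0.055,"x":-0.0435,"y":-0.637,"z":0,"spin":-4.5},{"hand":0.055,"x":-0.0435,"y":-0.637,"z":0,"spin":-4.5},{"hand":0.055,"x":-0.0435,"y":-0.637,"z":0,"spin":-4.5},{"hand":0.055,"x":-0.0435,"y":-0.637,"z":0,"spin":-4.5}]'
python3 -m handwheel '[{"hand":0.055,"x":0,"y":0,"z":-0.27,"spin":0},{"hand":0.055,"x":0,"y":0,"z":-0.27,"spin":0},{"hand":0.055,"x":0,"y":0,"z":-0.27,"spin":0},{"hand":0.055,"x":0,"y":0,"z":-0.27,"spin":0},{"hand":0.055,"x":0,"y":0,"z":-0.27,"spin":0},{"hand":0.055,"x":0,"y":0,"z":-0.27,"spin":0},{"hand":0.055,"x":0,"y":0,"z":-0.27,"spin":0},{"hand":0.055,"x":0,"y":0,"z":-0.3,"spin":0},{"hand":0.055,"x":0,"y":0,"z":-0.3247,"spin":0},{"hand":0.055,"x":0,"y":0,"z":-0.3247,"spin":0},{"hand":0.055,"x":0,"y":0,"z":-0.3247,"spin":0},{"hand":0,"x":0,"y":0,"z":-0.3247,"spin":0},{"hand":0,"x":0,"y":0,"z":-0.3247,"spin":0},{"hand":0,"x":0,"y":0,"z":-0.3247,"spin":0},{"hand":0,"x":0,"y":0,"z":-0.3247,"spin":0},{"hand":0,"x":0,"y":0,"z":-0.3247,"spin":0},{"hand":0,"x":0,"y":0,"z":-0.3247,"spin":0},{"hand":0,"x":0,"y":0,"z":-0.3247,"spin":0}]'
```

```text
t: 11.42
eef_pos: [525.2, -349.8, 348.9]
tcp_rot: [3.14, 0.002, -1.5]
ft_force: [0.0, 0.5, 0.3]
opening: 0.578
t: 12.92
eef_pos: [522.6, -349.3, 27.6]
tcp_rot: [-3.141, -0.0, -1.501]
ft_force: [-0.1, 0.2, 2.5]
opening: 0.165
```

```bash
python3 -m handwheel '[{"hand":0,"x":0,"y":0,"z":0.03,"spin":0},{"hand":0,"x":0,"y":0,"z":0.325,"spin":0},{"hand":0,"x":0,"y":0,"z":0.325,"spin":0},{"hand":0,"x":0,"y":0,"z":0.325,"spin":0},{"hand":0,"x":0,"y":0,"z":0.325,"spin":0},{"hand":0,"x":0,"y":0,"z":0.325,"spin":0},{"hand":0,"x":0,"y":0,"z":0.325,"spin":0},{"hand":0,"x":0,"y":0,"z":0.325,"spin":0},{"hand":0,"x":0,"y":0,"z":0.325,"spin":0},{"hand":0,"x":-0.1025,"y":0.019,"z":0.325,"spin":0},{"hand":0,"x":-0.1025,"y":0.019,"z":0.325,"spin":0},{"hand":0,"x":-0.1025,"y":0.019,"z":0.325,"spin":0},{"hand":0,"x":-0.1025,"y":0.389,"z":0.325,"spin":0},{"hand":0,"x":-0.1025,"y":0.389,"z":0.325,"spin":0},{"hand":0,"x":-0.1025,"y":0.389,"z":0.325,"spin":0},{"hand":0,"x":-0.1025,"y":0.389,"z":0.325,"spin":0},{"hand":0,"x":-0.1025,"y":0.389,"z":0.325,"spin":0},{"hand":0,"x":-0.1025,"y":0.389,"z":0.325,"spin":0},{"hand":0,"x":-0.1025,"y":0.389,"z":0.325,"spin":0},{"hand":0,"x":-0.1025,"y":0.389,"z":0.325,"spin":0}]'
```

```text
t: 14.58
eef_pos: [419.3, 4.9, 352.2]
tcp_rot: [-3.141, -0.0, -1.502]
ft_force: [1.6, -0.1, -1.7]
opening: 0.163
```

```bash
python3 -m handwheel '[{"hand":0,"x":0.095,"y":0.352,"z":0,"spin":4.8},{"hand":0,"x":0.095,"y":0.352,"z":0,"spin":4.8},{"hand":0,"x":0.095,"y":0.352,"z":0,"spin":4.8},{"hand":0,"x":0.095,"y":0.352,"z":0,"spin":4.8},{"hand":0,"x":0.095,"y":0.352,"z":0,"spin":4.8},{"hand":0,"x":0.095,"y":0.352,"z":0,"spin":4.8},{"hand":0,"x":0.095,"y":0.352,"z":0,"spin":4.8},{"hand":0,"x":0.095,"y":0.352,"z":0,"spin":4.8},{"hand":0,"x":0.095,"y":0.352,"z":0,"spin":4.8},{"hand":0,"x":0.095,"y":0.352,"z":0,"spin":4.8},{"hand":0,"x":0.095,"y":0.352,"z":0,"spin":4.8},{"hand":0,"x":0.095,"y":0.352,"z":0,"spin":4.8},{"hand":0,"x":0.095,"y":0.352,"z":0,"spin":4.8},{"hand":0,"x":0.095,"y":0.352,"z":0,"spin":4.8}]'
python3 - <<'E'
from h import *
c=snap('wrist','w4');print(state()['eef_pos'])
E
```

```text
t: 15.75
eef_pos: [515.0, 354.0, 352.7]
tcp_rot: [-3.141, -0.0, -1.084]
ft_force: [-0.1, -0.4, -0.9]
opening: 0.166
[515.04592098 354.03203639 352.78627992]
```

View pics/w4.png

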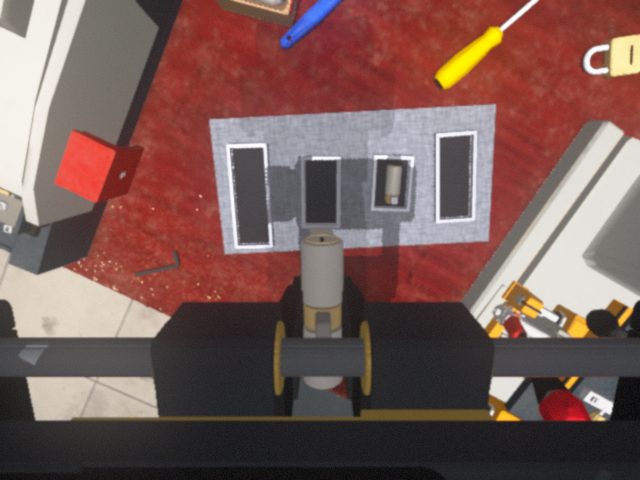

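```bash
python3 -m handwheel '[{"hand":0,"x":0,"y":0.002,"z":-0.27,"spin":0},{"hand":0,"x":0,"y":0.002,"z":-0.27,"spin":0},{"hand":0,"x":0,"y":0.002,"z":-0.27,"spin":0},{"hand":0,"x":0,"y":0.002,"z":-0.27,"spin":0},{"hand":0,"x":0,"y":0.002,"z":-0.27,"spin":0},{"hand":0,"x":0,"y":0.002,"z":-0.27,"spin":0},{"hand":0,"x":0,"y":0.002,"z":-0.27,"spin":0},{"hand":0,"x":0,"y":0.002,"z":-0.3,"spin":0},{"hand":0,"x":0,"y":0.002,"z":-0.312,"spin":0},{"hand":0,"x":0,"y":0.002,"z":-0.317,"spin":0},{"hand":0,"x":0,"y":0.002,"z":-0.319,"spin":0},{"hand":0,"x":0,"y":0.002,"z":-0.32,"spin":0},{"hand":0,"x":0,"y":0.002,"z":-0.3208,"spin":0},{"hand":0,"x":0,"y":0.002,"z":-0.3208,"spin":0},{"hand":0,"x":0,"y":0.002,"z":-0.3208,"spin":0},{"hand":0,"x":0,"y":0.002,"z":-0.3208,"spin":0}]'
```

```text
t: 17.13
eef_pos: [515.2, 357.2, 32.2]
tcp_rot: [-3.14, -0.0, -1.082]
ft_force: [-0.2, 0.1, -0.6]
opening: 0.163
```

```bash
python3 -m handwheel '[{"hand":0,"x":0,"y":0,"z":-0.0005,"spin":0},{"hand":0,"x":0,"y":0,"z":-0.0007,"spin":0},{"hand":0,"x":0,"y":0,"z":-0.0007,"spin":0},{"hand":0,"x":0,"y":0,"z":-0.0007,"spin":0}]'
```

```text
t: 17.47
eef_pos: [515.3, 357.3, 32.0]
tcp_rot: [-3.14, -0.0, -1.082]
ft_force: [-1.9, -1.6, 8.7]
opening: 0.169
```

```bash
python3 -m handwheel '[{"hand":0.022,"x":0,"y":0,"z":0,"spin":0},{"hand":0.03,"x":0,"y":0,"z":0,"spin":0},{"hand":0.05,"x":0,"y":0,"z":0,"spin":0},{"hand":0.055,"x":0,"y":0,"z":0,"spin":0},{"hand":0.055,"x":0,"y":0,"z":0,"spin":0},{"hand":0.055,"x":0,"y":0,"z":0.03,"spin":0},{"hand":0.055,"x":0,"y":0,"z":0.321,"spin":0},{"hand":0.055,"x":0,"y":0,"z":0.321,"spin":0},{"hand":0.055,"x":0,"y":0,"z":0.321,"spin":0},{"hand":0.055,"x":0,"y":0,"z":0.321,"spin":0},{"hand":0.055,"x":0,"y":0,"z":0.321,"spin":0},{"hand":0.055,"x":0,"y":0,"z":0.321,"spin":0},{"hand":0.055,"x":0,"y":0,"z":0.321,"spin":0},{"hand":0.055,"x":0,"y":0,"z":0.321,"spin":0},{"hand":0.055,"x":0,"y":0,"z":0.321,"spin":0}]'
python3 - <<'E'
from h import *
c=snap('wrist','w5'); cv2.imwrite('pics/w5c.png',c['img'][90:300,180:520,::-1])
E
python3 -m handwheel '[{"hand":0.055,"x":-0.095,"y":-0.316,"z":0,"spin":-6.2},{"hand":0.055,"x":-0.095,"y":-0.316,"z":0,"spin":-6.2},{"hand":0.055,"x":-0.095,"y":-0.316,"z":0,"spin":-6.2},{"hand":0.055,"x":-0.095,"y":-0.316,"z":0,"spin":-6.2},{"hand":0.055,"x":-0.095,"y":-0.316,"z":0,"spin":-6.2},{"hand":0.055,"x":-0.095,"y":-0.316,"z":0,"spin":-6.2},{"hand":0.055,"x":-0.095,"y":-0.316,"z":0,"spin":-6.2},{"hand":0.055,"x":-0.095,"y":-0.316,"z":0,"spin":-6.2},{"hand":0.055,"x":-0.098,"y":-0.653,"z":0,"spin":-6.2},{"hand":0.055,"x":-0.098,"y":-0.653,"z":0,"spin":-6.2},{"hand":0.055,"x":-0.098,"y":-0.653,"z":0,"spin":-6.2},{"hand":0.055,"x":-0.098,"y":-0.653,"z":0,"spin":-6.2},{"hand":0.055,"x":-0.098,"y":-0.653,"z":0,"spin":-6.2},{"hand":0.055,"x":-0.098,"y":-0.653,"z":0,"spin":-6.2},{"hand":0.055,"x":-0.098,"y":-0.653,"z":0,"spin":-6.2},{"hand":0.055,"x":-0.098,"y":-0.653,"z":0,"spin":-6.2},{"hand":0.055,"x":-0.098,"y":-0.653,"z":0,"spin":-6.2},{"hand":0.055,"x":-0.098,"y":-0.653,"z":0,"spin":-6.2},{"hand":0.055,"x":-0.098,"y":-0.653,"z":0,"spin":-6.2}]'
```

```text
t: 18.72
eef_pos: [515.3, 357.2, 354.0]
tcp_rot: [-3.137, -0.0, -1.082]
ft_force: [-0.2, 0.0, -1.2]
opening: 0.576
t: 20.35
eef_pos: [416.6, -295.5, 350.3]
tcp_rot: [3.139, 0.002, -1.624]
ft_force: [-0.3, -0.3, 0.2]
opening: 0.581
```

View pics/w5c.png

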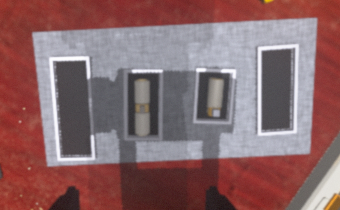

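The double stands upright in tray_79, at crop (141,105). Next is the knob cylinder.

```bash
python3 -m handwheel '[{"hand":0.055,"x":0,"y":0,"z":-0.27,"spin":0},{"hand":0.055,"x":0,"y":0,"z":-0.27,"spin":0},{"hand":0.055,"x":0,"y":0,"z":-0.27,"spin":0},{"hand":0.055,"x":0,"y":0,"z":-0.27,"spin":0},{"hand":0.055,"x":0,"y":0,"z":-0.27,"spin":0},{"hand":0.055,"x":0,"y":0,"z":-0.27,"spin":0},{"hand":0.055,"x":0,"y":0,"z":-0.27,"spin":0},{"hand":0.055,"x":0,"y":0,"z":-0.3,"spin":0},{"hand":0.055,"x":0,"y":0,"z":-0.325,"spin":0},{"hand":0.055,"x":0,"y":0,"z":-0.325,"spin":0},{"hand":0.055,"x":0,"y":0,"z":-0.325,"spin":0},{"hand":0,"x":0,"y":0,"z":-0.325,"spin":0},{"hand":0,"x":0,"y":0,"z":-0.325,"spin":0},{"hand":0,"x":0,"y":0,"z":-0.325,"spin":0},{"hand":0,"x":0,"y":0,"z":-0.325,"spin":0},{"hand":0,"x":0,"y":0,"z":-0.325,"spin":0},{"hand":0,"x":0,"y":0,"z":-0.325,"spin":0},{"hand":0,"x":0,"y":0,"z":-0.325,"spin":0}]'
```

```text
t: 21.85
eef_pos: [417.1, -296.1, 27.1]
tcp_rot: [-3.141, -0.0, -1.623]
ft_force: [-0.3, 0.6, 4.1]
opening: 0.167
```

```bash
python3 -m handwheel '[{"hand":0,"x":0,"y":0,"z":0.03,"spin":0},{"hand":0,"x":0,"y":0,"z":0.325,"spin":0},{"hand":0,"x":0,"y":0,"z":0.325,"spin":0},{"hand":0,"x":0,"y":0,"z":0.325,"spin":0},{"hand":0,"x":0,"y":0,"z":0.325,"spin":0},{"hand":0,"x":0,"y":0,"z":0.325,"spin":0},{"hand":0,"x":0,"y":0,"z":0.325,"spin":0},{"hand":0,"x":0,"y":0,"z":0.325,"spin":0},{"hand":0,"x":0.005,"y":0.406,"z":0.325,"spin":0},{"hand":0,"x":0.005,"y":0.406,"z":0.325,"spin":0},{"hand":0,"x":0.005,"y":0.406,"z":0.325,"spin":0},{"hand":0,"x":0.005,"y":0.406,"z":0.325,"spin":0},{"hand":0,"x":0.005,"y":0.406,"z":0.325,"spin":0},{"hand":0,"x":0.005,"y":0.406,"z":0.325,"spin":0},{"hand":0,"x":0.005,"y":0.406,"z":0.325,"spin":0},{"hand":0,"x":0.005,"y":0.406,"z":0.325,"spin":0},{"hand":0,"x":0.005,"y":0.406,"z":0.325,"spin":0},{"hand":0,"x":0.005,"y":0.406,"z":0.325,"spin":0},{"hand":0,"x":0.005,"y":0.406,"z":0.325,"spin":0},{"hand":0,"x":0.005,"y":0.406,"z":0.325,"spin":0}]'
```

```text
t: 23.52
eef_pos: [421.5, 111.3, 351.4]
tcp_rot: [3.141, -0.0, -1.62]
ft_force: [0.3, -0.1, -3.2]
opening: 0.171
```

```bash
python3 -m handwheel '[{"hand":0,"x":0.008,"y":0.113,"z":0,"spin":3},{"hand":0,"x":0.008,"y":0.113,"z":0,"spin":3},{"hand":0,"x":0.008,"y":0.113,"z":0,"spin":3},{"hand":0,"x":0.008,"y":0.113,"z":0,"spin":3},{"hand":0,"x":0.185,"y":0.113,"z":0,"spin":7},{"hand":0,"x":0.185,"y":0.113,"z":0,"spin":7},{"hand":0,"x":0.185,"y":0.113,"z":0,"spin":7},{"hand":0,"x":0.185,"y":0.113,"z":0,"spin":7},{"hand":0,"x":0.185,"y":0.113,"z":0,"spin":7},{"hand":0,"x":0.185,"y":0.113,"z":0,"spin":7},{"hand":0,"x":0.185,"y":0.113,"z":0,"spin":7},{"hand":0,"x":0.185,"y":0.113,"z":0,"spin":7}]'
python3 - <<'E'
from h import *
c=snap('wrist','w6');print(state()['eef_pos'])
E
```

```text
t: 24.52
eef_pos: [606.2, 222.0, 351.8]
tcp_rot: [3.141, 0.0, -1.013]
ft_force: [-0.6, 0.2, -1.9]
opening: 0.17
[606.06648844 222.38591675 352.25172954]
```

View pics/w6.png

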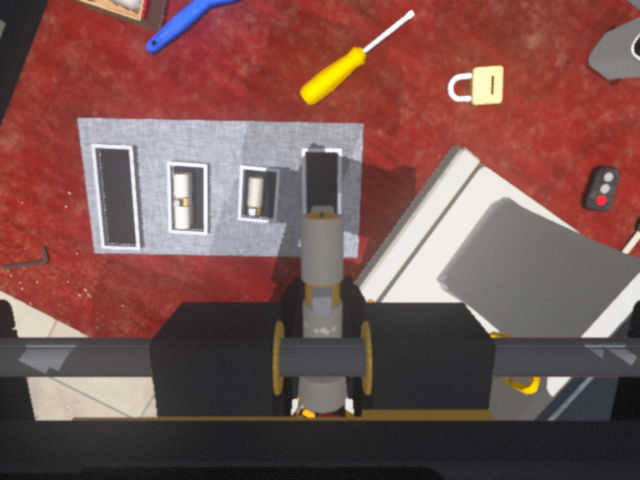

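The knob cylinder is held centred, spanning rows 212 to 410, and is aligned with tray_99. The half and double still stand in their trays. Before descending I'll check the gripper body's clearance to the mill.

```bash
python3 - <<'E'
from h import *
c=cam('w6')
for p in((465,150),(362,285),(382,302)): print('base edge',p,[w(c,*p,z)[:2].tolist() for z in(20,60,100)])
for p in((505,200),(440,280)): print('head',p,[w(c,*p,z)[:2].tolist() for z in(100,200,380)])
a=np.radians(-58);u=np.array([np.cos(a),np.sin(a)]);n=np.array([-u[1],u[0]])
print('body corners',[(np.array([606.5,223])+90*u+s*38*n).round() for s in(1,-1)])
E
```

```text
base edge (465, 150) [[736.3, 110.1], [730.7, 122.4], [725.1, 134.7]]
base edge (362, 285) [[535.7, 119.4], [546.5, 130.9], [557.3, 142.4]]
base edge (382, 302) [[530.0, 85.3], [541.3, 99.6], [552.6, 113.9]]
head (505, 200) [[707.3, 71.8], [697.6, 118.0], [680.1, 201.0]]
head (440, 280) [[605.1, 76.5], [620.5, 121.5], [648.1, 202.5]]
body corners [array([686., 167.]), array([622., 127.])]
```

```bash
python3 -m handwheel '[{"hand":0,"x":0,"y":0.001,"z":-0.27,"spin":0},{"hand":0,"x":0,"y":0.001,"z":-0.27,"spin":0},{"hand":0,"x":0,"y":0.001,"z":-0.27,"spin":0},{"hand":0,"x":0,"y":0.001,"z":-0.27,"spin":0},{"hand":0,"x":0,"y":0.001,"z":-0.27,"spin":0},{"hand":0,"x":0,"y":0.001,"z":-0.27,"spin":0},{"hand":0,"x":0,"y":0.001,"z":-0.27,"spin":0},{"hand":0,"x":0,"y":0.001,"z":-0.3,"spin":0},{"hand":0,"x":0,"y":0.001,"z":-0.312,"spin":0},{"hand":0,"x":0,"y":0.001,"z":-0.317,"spin":0},{"hand":0,"x":0,"y":0.001,"z":-0.319,"spin":0},{"hand":0,"x":0,"y":0.001,"z":-0.3195,"spin":0},{"hand":0,"x":0,"y":0.001,"z":-0.32,"spin":0},{"hand":0,"x":0,"y":0.001,"z":-0.32,"spin":0},{"hand":0,"x":0,"y":0.001,"z":-0.3205,"spin":0},{"hand":0,"x":0,"y":0.001,"z":-0.3205,"spin":0}]'
```

```text
t: 25.9
eef_pos: [607.2, 224.1, 31.9]
tcp_rot: [-3.141, -0.0, -1.012]
ft_force: [1.2, 0.2, -2.3]
opening: 0.173
```

```bash
python3 -m handwheel '[{"hand":0,"x":0,"y":0,"z":-0.0005,"spin":0},{"hand":0,"x":0,"y":0,"z":-0.0005,"spin":0},{"hand":0,"x":0,"y":0,"z":-0.0008,"spin":0},{"hand":0,"x":0,"y":0,"z":-0.0008,"spin":0}]'
```

```text
t: 26.23
eef_pos: [607.2, 224.1, 31.5]
tcp_rot: [-3.141, -0.0, -1.012]
ft_force: [-2.6, -0.9, 9.0]
opening: 0.169
```

```bash
python3 -m handwheel '[{"hand":0.022,"x":0,"y":0,"z":0,"spin":0},{"hand":0.03,"x":0,"y":0,"z":0,"spin":0},{"hand":0.05,"x":0,"y":0,"z":0,"spin":0},{"hand":0.055,"x":0,"y":0,"z":0,"spin":0},{"hand":0.055,"x":0,"y":0,"z":0,"spin":0},{"hand":0.055,"x":0,"y":0,"z":0.03,"spin":0},{"hand":0.055,"x":0,"y":0,"z":0.321,"spin":0},{"hand":0.055,"x":0,"y":0,"z":0.321,"spin":0},{"hand":0.055,"x":0,"y":0,"z":0.321,"spin":0},{"hand":0.055,"x":0,"y":0,"z":0.321,"spin":0},{"hand":0.055,"x":0,"y":0,"z":0.321,"spin":0},{"hand":0.055,"x":0,"y":0,"z":0.321,"spin":0},{"hand":0.055,"x":0,"y":0,"z":0.321,"spin":0},{"hand":0.055,"x":0,"y":0,"z":0.321,"spin":0},{"hand":0.055,"x":0,"y":0,"z":0.321,"spin":0}]'
python3 -m handwheel '[{"hand":0.055,"x":-0.177,"y":0,"z":0,"spin":-3},{"hand":0.055,"x":-0.177,"y":0,"z":0,"spin":-3},{"hand":0.055,"x":-0.177,"y":0,"z":0,"spin":-3},{"hand":0.055,"x":-0.177,"y":0,"z":0,"spin":-3},{"hand":0.055,"x":-0.177,"y":0,"z":0,"spin":-3},{"hand":0.055,"x":-0.187,"y":-0.25,"z":0,"spin":-8.6},{"hand":0.055,"x":-0.187,"y":-0.25,"z":0,"spin":-8.6},{"hand":0.055,"x":-0.187,"y":-0.25,"z":0,"spin":-8.6},{"hand":0.055,"x":-0.187,"y":-0.25,"z":0,"spin":-8.6},{"hand":0.055,"x":-0.187,"y":-0.25,"z":0,"spin":-8.6},{"hand":0.055,"x":-0.187,"y":-0.25,"z":0,"spin":-8.6},{"hand":0.055,"x":-0.208,"y":-0.447,"z":0,"spin":-8.6},{"hand":0.055,"x":-0.208,"y":-0.447,"z":0,"spin":-8.6},{"hand":0.055,"x":-0.208,"y":-0.447,"z":0,"spin":-8.6},{"hand":0.055,"x":-0.208,"y":-0.447,"z":0,"spin":-8.6},{"hand":0.055,"x":-0.208,"y":-0.447,"z":0,"spin":-8.6},{"hand":0.055,"x":-0.208,"y":-0.447,"z":-0.08,"spin":-8.6},{"hand":0.055,"x":-0.208,"y":-0.447,"z":-0.15,"spin":-8.6},{"hand":0.055,"x":-0.208,"y":-0.447,"z":-0.15,"spin":-8.6},{"hand":0.055,"x":-0.208,"y":-0.447,"z":-0.15,"spin":-8.6}]'
python3 - <<'E'
from h import *
c=snap('wrist','w7');print(state()['eef_pos'])
E
```

```text
t: 27.48
eef_pos: [607.3, 224.2, 353.8]
tcp_rot: [-3.137, -0.001, -1.012]
ft_force: [0.3, -0.4, -0.4]
opening: 0.575
t: 29.15
eef_pos: [397.2, -222.2, 197.0]
tcp_rot: [3.137, 0.002, -1.764]
ft_force: [1.2, -0.0, -0.3]
opening: 0.576
[ 396.37835889 -221.38785386  194.22024632]
```

View pics/w7.png

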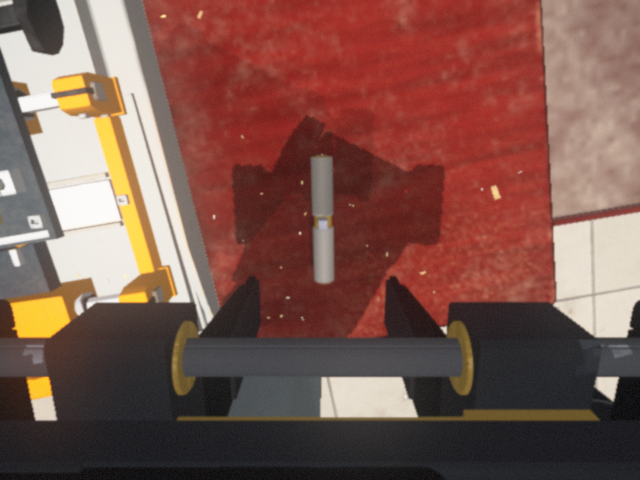

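The long cylinder lies at (321,156) to (323,283), centred between the fingers and parallel to them. The mill's yellow bracket edge runs from (125,110) to (172,295). I'll compute the body clearance from those points.

```bash
python3 - <<'E'
from h import *
c=cam('w7');s=state();print(s['eef_pos'],s['tcp_rot'])
p,q=w(c,321,156,25),w(c,323,283,25);d=p-q;print('long',(p+q)/2,np.hypot(*d[:2]),np.degrees(np.arctan2(d[1],d[0])))
for p in((125,110),(150,240),(173,290),(205,320)): print(p,[w(c,*p,z)[:2].tolist() for z in(30,60,100)])
e=np.array([398,-222.5]);a=np.radians(-101);u=-np.array([np.cos(a),np.sin(a)]);n=np.array([-u[1],u[0]])
print('corners',[(e+90*u+k*37.5*n).round() for k in(1,-1)])
# same bracket from top camera
t=cam('top0');print('top col 372',[w(t,372,285,z)[:2].tolist() for z in(30,60,100)])
im=cv2.imread('pics/top0.png');cv2.imwrite('pics/m.png',cv2.resize(im[220:320,265:385],None,fx=5,fy=5,interpolation=cv2.INTER_CUBIC))
E
```

```text
[ 396.37835889 -221.38785386  194.22024632] [ 3.13223343  0.00453239 -1.76358533]
long [ 397.45 -221.8    25.  ] 104.92592625276177 -10.099713704501168
(125, 110) [[510.0, -94.4], [506.2, -107.7], [501.1, -125.3]]
(150, 240) [[410.4, -82.9], [415.8, -97.2], [423.1, -116.3]]
(173, 290) [[365.2, -88.9], [374.9, -102.7], [387.7, -121.0]]
(205, 320) [[333.7, -108.0], [346.3, -119.9], [363.0, -135.9]]
corners [array([ 378., -127.]), array([ 452., -141.])]
top col 372 [[399.9, -116.1], [398.6, -113.6], [396.8, -110.1]]
```

View pics/m.png

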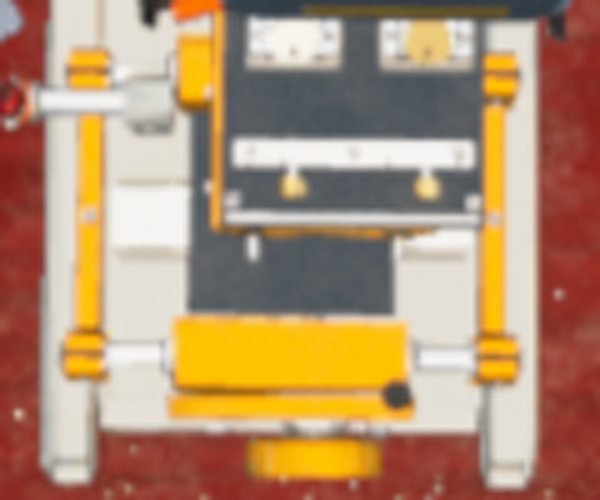

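The bracket triangulates to about z 65, y -105, which is below and clear of the gripper body. I'll let the arm settle and check before going down.

```bash
python3 -m handwheel '[{"hand":0.055,"x":0,"y":0,"z":0,"spin":0},{"hand":0.055,"x":0,"y":0,"z":-0.04,"spin":0},{"hand":0.055,"x":0,"y":0,"z":-0.08,"spin":0},{"hand":0.055,"x":0,"y":0,"z":-0.1,"spin":0},{"hand":0.055,"x":0,"y":0,"z":-0.1,"spin":0},{"hand":0.055,"x":0,"y":0,"z":-0.1,"spin":0},{"hand":0.055,"x":0,"y":0,"z":-0.1,"spin":0},{"hand":0.055,"x":0,"y":0,"z":-0.1,"spin":0}]'
```

```text
t: 29.87
eef_pos: [399.9, -223.5, 103.4]
tcp_rot: [-3.139, -0.002, -1.763]
ft_force: [-0.2, 0.6, 0.4]
opening: 0.576
```

```bash
python3 -m handwheel '[{"hand":0.055,"x":-0.002,"y":0.001,"z":-0.03,"spin":0},{"hand":0.055,"x":-0.002,"y":0.001,"z":-0.055,"spin":0},{"hand":0.055,"x":-0.002,"y":0.001,"z":-0.07,"spin":0},{"hand":0.055,"x":-0.002,"y":0.001,"z":-0.0755,"spin":0},{"hand":0.055,"x":-0.002,"y":0.001,"z":-0.0755,"spin":0},{"hand":0.055,"x":-0.002,"y":0.001,"z":-0.0755,"spin":0},{"hand":0,"x":-0.002,"y":0.001,"z":-0.0755,"spin":0},{"hand":0,"x":-0.002,"y":0.001,"z":-0.0755,"spin":0},{"hand":0,"x":-0.002,"y":0.001,"z":-0.0755,"spin":0},{"hand":0,"x":-0.002,"y":0.001,"z":-0.0755,"spin":0},{"hand":0,"x":-0.002,"y":0.001,"z":-0.0755,"spin":0},{"hand":0,"x":-0.002,"y":0.001,"z":-0.0755,"spin":0},{"hand":0,"x":-0.002,"y":0.001,"z":-0.0755,"spin":0}]'
```

```text
t: 30.95
eef_pos: [397.0, -222.0, 26.0]
tcp_rot: [-3.142, -0.0, -1.763]
ft_force: [-0.4, 0.0, 1.7]
opening: 0.169
```

```bash
python3 -m handwheel '[{"hand":0,"x":0,"y":0,"z":0.03,"spin":0},{"hand":0,"x":0,"y":0,"z":0.326,"spin":0},{"hand":0,"x":0,"y":0,"z":0.326,"spin":0},{"hand":0,"x":0,"y":0,"z":0.326,"spin":0},{"hand":0,"x":0,"y":0,"z":0.326,"spin":0},{"hand":0,"x":0,"y":0,"z":0.326,"spin":0},{"hand":0,"x":0,"y":0,"z":0.326,"spin":0},{"hand":0,"x":0,"y":0,"z":0.326,"spin":0},{"hand":0,"x":0,"y":0,"z":0.326,"spin":0},{"hand":0,"x":0.023,"y":0.2,"z":0.326,"spin":0},{"hand":0,"x":0.023,"y":0.2,"z":0.326,"spin":0},{"hand":0,"x":0.023,"y":0.2,"z":0.326,"spin":0},{"hand":0,"x":0.023,"y":0.2,"z":0.326,"spin":0},{"hand":0,"x":0.023,"y":0.2,"z":0.326,"spin":0},{"hand":0,"x":0.023,"y":0.41,"z":0.326,"spin":0},{"hand":0,"x":0.023,"y":0.41,"z":0.326,"spin":0},{"hand":0,"x":0.023,"y":0.41,"z":0.326,"spin":0},{"hand":0,"x":0.023,"y":0.41,"z":0.326,"spin":0},{"hand":0,"x":0.023,"y":0.41,"z":0.326,"spin":0},{"hand":0,"x":0.023,"y":0.41,"z":0.326,"spin":0}]'
```

```text
t: 32.62
eef_pos: [419.0, 193.4, 351.0]
tcp_rot: [3.14, 0.001, -1.758]
ft_force: [-0.7, -0.4, -2.5]
opening: 0.167
```

```bash
python3 -m handwheel '[{"hand":0,"x":0.051,"y":0.241,"z":0,"spin":8.06},{"hand":0,"x":0.051,"y":0.241,"z":0,"spin":8.06},{"hand":0,"x":0.051,"y":0.241,"z":0,"spin":8.06},{"hand":0,"x":0.051,"y":0.241,"z":0,"spin":8.06},{"hand":0,"x":0.051,"y":0.241,"z":0,"spin":8.06},{"hand":0,"x":0.051,"y":0.241,"z":0,"spin":8.06},{"hand":0,"x":0.051,"y":0.241,"z":0,"spin":8.06},{"hand":0,"x":0.051,"y":0.241,"z":0,"spin":8.06},{"hand":0,"x":0.051,"y":0.241,"z":0,"spin":8.06},{"hand":0,"x":0.051,"y":0.241,"z":0,"spin":8.06},{"hand":0,"x":0.051,"y":0.241,"z":0,"spin":8.06},{"hand":0,"x":0.051,"y":0.241,"z":0,"spin":8.06}]'
python3 - <<'E'
from h import *
c=snap('wrist','w8');print(state()['eef_pos'])
E
```

```text
t: 33.62
eef_pos: [471.1, 428.1, 352.5]
tcp_rot: [-3.141, -0.0, -1.061]
ft_force: [-0.9, -0.1, -1.6]
opening: 0.169
[471.09884093 428.27295878 352.48885366]
```

View pics/w8.png

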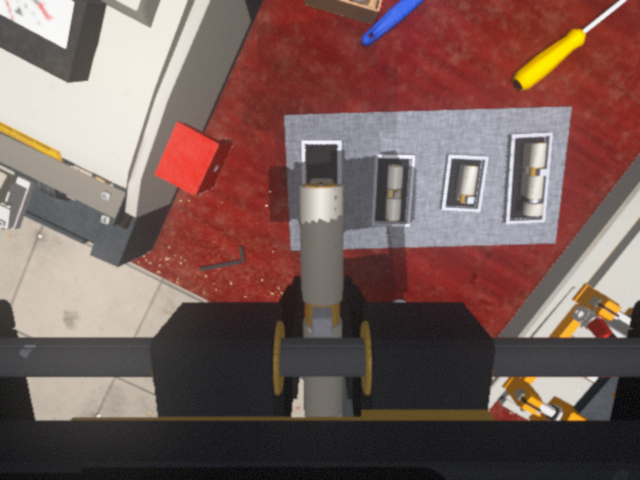

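The half, double and knob cylinders stand upright in their trays, and the long one hangs aligned over tray_119. I'll check clearance to the red box at (190,158).

```bash
python3 - <<'E'
from h import *
c=cam('w8');t=cam('top0');im=cv2.imread('pics/top0.png').astype(int)
m=(im[...,2]>180)&(im[...,1]<70)&(im[...,0]<70);v,u=np.nonzero(m[240:285,70:110]);print('red px',u.min()+70,u.max()+70,v.min()+240,v.max()+240)
for z in(60,100,140,180,220): print(z,'wrist',[w(c,*p,z)[:2].tolist() for p in((220,140),(193,193))],'top',[w(t,*p,z)[:2].tolist() for p in((u.max()+70,v.min()+240),(u.max()+70,v.max()+240))])
E
```

```text
red px 78 93 251 272
60 wrist [[473.8, 552.8], [409.0, 554.1]] top [[493.0, 569.5], [441.3, 567.8]]
100 wrist [[479.2, 544.8], [420.2, 546.0]] top [[488.7, 554.8], [438.4, 553.2]]
140 wrist [[484.6, 536.8], [431.3, 537.9]] top [[484.4, 540.2], [435.5, 538.6]]
180 wrist [[490.0, 528.8], [442.5, 529.8]] top [[480.1, 525.5], [432.6, 524.0]]
220 wrist [[495.3, 520.8], [453.6, 521.7]] top [[475.8, 510.9], [429.6, 509.4]]
```

```bash
python3 -m handwheel '[{"hand":0,"x":0.0015,"y":-0.002,"z":-0.2,"spin":0},{"hand":0,"x":0.0015,"y":-0.002,"z":-0.2,"spin":0},{"hand":0,"x":0.0015,"y":-0.002,"z":-0.2,"spin":0},{"hand":0,"x":0.0015,"y":-0.002,"z":-0.2,"spin":0},{"hand":0,"x":0.0015,"y":-0.002,"z":-0.2,"spin":0},{"hand":0,"x":0.0015,"y":-0.002,"z":-0.22,"spin":0},{"hand":0,"x":0.0015,"y":-0.002,"z":-0.24,"spin":0},{"hand":0,"x":0.0015,"y":-0.002,"z":-0.26,"spin":0},{"hand":0,"x":0.0015,"y":-0.002,"z":-0.27,"spin":0},{"hand":0,"x":0.0015,"y":-0.002,"z":-0.28,"spin":0}]'
```

```text
t: 34.5
eef_pos: [472.6, 426.8, 71.4]
tcp_rot: [3.141, -0.0, -1.06]
ft_force: [0.5, -0.2, -2.3]
opening: 0.167
```

```bash
python3 -m handwheel '[{"hand":0,"x":0,"y":0,"z":-0.015,"spin":0},{"hand":0,"x":0,"y":0,"z":-0.028,"spin":0},{"hand":0,"x":0,"y":0,"z":-0.035,"spin":0},{"hand":0,"x":0,"y":0,"z":-0.038,"spin":0},{"hand":0,"x":0,"y":0,"z":-0.04,"spin":0},{"hand":0,"x":0,"y":0,"z":-0.0408,"spin":0},{"hand":0,"x":0,"y":0,"z":-0.0408,"spin":0},{"hand":0,"x":0,"y":0,"z":-0.0408,"spin":0},{"hand":0,"x":0,"y":0,"z":-0.0408,"spin":0}]'
```

```text
t: 35.25
eef_pos: [472.7, 427.2, 31.7]
tcp_rot: [-3.141, -0.0, -1.06]
ft_force: [0.3, 0.3, -1.5]
opening: 0.167
```

```bash
python3 -m handwheel '[{"hand":0,"x":0,"y":0,"z":-0.0005,"spin":0},{"hand":0,"x":0,"y":0,"z":-0.001,"spin":0},{"hand":0,"x":0,"y":0,"z":-0.001,"spin":0},{"hand":0,"x":0,"y":0,"z":-0.001,"spin":0}]'
```

```text
t: 35.58
eef_pos: [472.6, 427.1, 30.6]
tcp_rot: [-3.141, -0.0, -1.06]
ft_force: [-1.2, -0.7, 4.2]
opening: 0.169
```

Contact with the tray floor, so I'll release, lift and look.

```bash
python3 -m handwheel '[{"hand":0.022,"x":0,"y":0,"z":0,"spin":0},{"hand":0.03,"x":0,"y":0,"z":0,"spin":0},{"hand":0.05,"x":0,"y":0,"z":0,"spin":0},{"hand":0.05,"x":0,"y":0,"z":0,"spin":0},{"hand":0.05,"x":0,"y":0,"z":0,"spin":0},{"hand":0.05,"x":0,"y":0,"z":0.03,"spin":0},{"hand":0.05,"x":0,"y":0,"z":0.321,"spin":0},{"hand":0.05,"x":0,"y":0,"z":0.321,"spin":0},{"hand":0.05,"x":0,"y":0,"z":0.321,"spin":0},{"hand":0.05,"x":0,"y":0,"z":0.321,"spin":0},{"hand":0.05,"x":0,"y":0,"z":0.321,"spin":0},{"hand":0.05,"x":0,"y":0,"z":0.321,"spin":0},{"hand":0.05,"x":0,"y":0,"z":0.321,"spin":0},{"hand":0.05,"x":0,"y":0,"z":0.321,"spin":0},{"hand":0.05,"x":0,"y":0,"z":0.321,"spin":0},{"hand":0.05,"x":0,"y":0,"z":0.321,"spin":0},{"hand":0.05,"x":0,"y":0,"z":0.321,"spin":0}]'
python3 - <<'E'
from h import *
c=snap('wrist','w9');cv2.imwrite('pics/w9c.png',cv2.resize(c['img'][80:290,260:600,::-1],None,fx=2,fy=2))
t=snap('top','top1');a=cv2.imread('pics/top0.png').astype(int);b=t['img'][:,:,::-1].astype(int)
for n,(x0,y0,x1,y1) in dict(bottle=(458,165,488,195),padlock=(208,282,242,316)).items(): print(n,'mean diff',abs(a-b)[y0:y1,x0:x1].mean().round(2))
E
```

```text
t: 37.0
eef_pos: [472.2, 426.8, 349.5]
tcp_rot: [3.139, -0.0, -1.06]
ft_force: [0.7, 0.3, 0.2]
opening: 0.525
bottle mean diff 9.59
padlock mean diff 38.77
```

View pics/w9c.png

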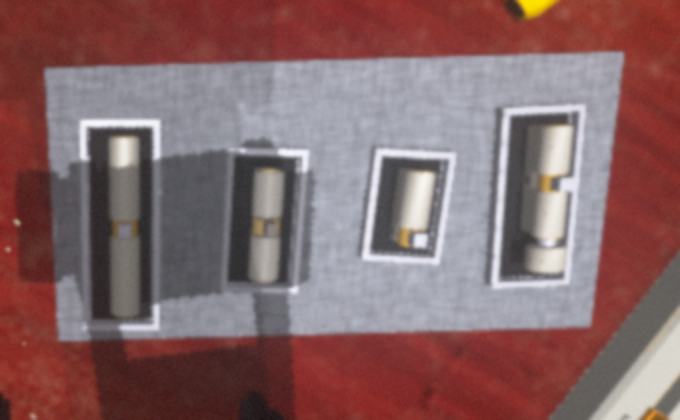

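The crop shows all four cylinders standing in their trays. The arm now shadows or covers part of the top view, so I'll move it aside to check the bystanders and the knob cylinder's uprightness.

```bash
python3 -m handwheel '[{"hand":0.05,"x":-0.32,"y":0.175,"z":0,"spin":0},{"hand":0.05,"x":-0.32,"y":0.175,"z":0,"spin":0},{"hand":0.05,"x":-0.32,"y":0.175,"z":0,"spin":0},{"hand":0.05,"x":-0.32,"y":0.175,"z":0,"spin":0},{"hand":0.05,"x":-0.32,"y":0.175,"z":0,"spin":0},{"hand":0.05,"x":-0.32,"y":0.175,"z":0,"spin":0},{"hand":0.05,"x":-0.32,"y":0.175,"z":0,"spin":0},{"hand":0.05,"x":-0.32,"y":0.175,"z":0,"spin":0},{"hand":0.05,"x":-0.32,"y":0.175,"z":0,"spin":0},{"hand":0.05,"x":-0.32,"y":0.175,"z":0,"spin":0},{"hand":0.05,"x":-0.32,"y":0.175,"z":0,"spin":0},{"hand":0.05,"x":-0.32,"y":0.175,"z":0,"spin":0}]'
python3 - <<'E'
from h import *
t=snap('top','top2');a=cv2.imread('pics/top0.png').astype(int);b=t['img'][:,:,::-1].astype(int)
for n,(x0,y0,x1,y1) in dict(bottle=(458,165,488,195),padlock=(208,282,242,316)).items(): print(n,'mean diff',abs(a-b)[y0:y1,x0:x1].mean().round(2))
z=lambda im,x0,y0,x1,y1,f:cv2.resize(im[y0:y1,x0:x1].astype(np.uint8),None,fx=f,fy=f,interpolation=cv2.INTER_CUBIC)
A=z(b,120,165,275,320,3.8)
B=np.vstack([z(i,455,160,490,200,3) for i in(a,b)]+[z(i,205,280,240,320,3) for i in(a,b)])
B=cv2.copyMakeBorder(B,0,max(0,A.shape[0]-B.shape[0]),0,0,0);cv2.imwrite('pics/f.png',np.hstack([A,B]))
c=cam('w9')
for n,(x,y),L,an in(('99',(607.2,224),82,32),('79',(515.3,357),62,27.8)):
  d=np.array([np.cos(np.radians(an)),np.sin(np.radians(an))])*L/2
  for s in(1,-1): q=px(c,(x+s*d[0],y+s*d[1],29.5));r=px(t,(x+s*d[0],y+s*d[1],29.5));print(n,'expected axis end in w9c',round((q[0]-260)*2),round((q[1]-80)*2),'in f',round((r[0]-120)*3.8),round((r[1]-165)*3.8))
E
```

```text
t: 38.1
eef_pos: [152.8, 601.9, 350.4]
tcp_rot: [3.141, -0.001, -1.059]
ft_force: [-0.0, -0.3, -0.1]
opening: 0.525
bottle mean diff 5.68
padlock mean diff 0.85
99 expected axis end in w9c 557 125 in f 406 101
99 expected axis end in w9c 544 269 in f 471 203
79 expected axis end in w9c 271 170 in f 215 252
79 expected axis end in w9c 263 277 in f 258 333
```

View pics/f.png

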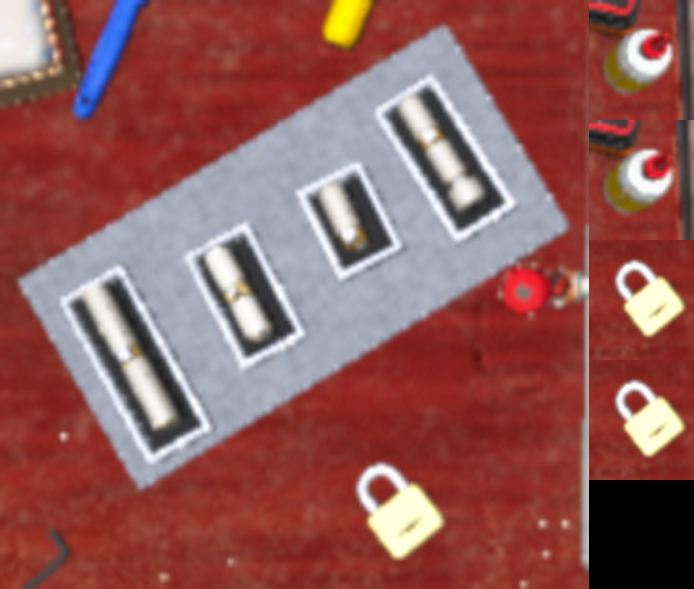

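```bash
python3 - <<'E'
from h import *
g=lambda f:cv2.imread(f'pics/{f}.png',0)[160:200,455:490].astype(np.float32)
print('bottle shift px',cv2.phaseCorrelate(g('top0'),g('top2'),cv2.createHanningWindow((35,40),cv2.CV_32F)))
from cell import job_done
print(job_done())
E
```

```text
bottle shift px ((0.4188177293162738, 0.09078292760701245), 1.1338274465666878)
the job is handed in; nothing more can be done
None
```

All four cylinders now stand in their own trays, half in tray_59, double in tray_79, knob in tray_99 and long in tray_119. I gripped each one across the barrel, lowered it until it touched the tray floor (4 to 9 N), and released it. The job took about 38 s, and the arm ended clear of everything with the gripper open.

**Final checks:** In the last wrist and top pictures all four stand lengthwise inside their trays. The knob cylinder looked close to the tray wall, but its ends were within about 3 px of where an upright one should appear. The padlock crop is unchanged.

**One disagreement:** The bottle crop differed slightly between the first and last top pictures, by about 0.4 px or roughly 1 mm. The bottle looks the same by eye, and by my estimate the gripper stayed clear of it. I think this is lighting or image noise, but I didn't confirm that before handing in.

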